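Load a colour sample under the spring clip of the sample bed

TASK

Load the red sample plate into the sample bed without gripping or lifting it: with one fingertip press the clip's yellow bar down and keep it down so that the steel jaw stands open, while the other fingertip pushes the plate along its channel, beneath the jaw, until it is fully home against the end stop. Then let the clip come down onto the plate and move clear, leaving everything else on the table where it stands.

Things in the scene. Friction and masses are not known exactly. Their poses are not given: they have to be found in the camera images.
- bed: Sample bed, fixed: aluminium base 240 x 140 x 6 mm. Origin on the table under the clip's hinge line, half-way along; z up, x along the channel towards the end stop (the pushing direction), y from hinge line to channel. Grey channel floor 20 mm above the table, x -120 to 95, y 10 to 64 mm, open at its -x end, between rails with tops at 27 mm. Stop face at x = 95, top at 34 mm.
- hinge (a point): Middle of the clip's hinge line (along the bed's x), 34 mm above the bed's origin; axes as the bed's. Two posts carry it at bed x = -116 and 93 mm, tops 40 mm above the table. The yellow bar is on its -y side, the jaw on its +y side.
- jaw_lip (a point): Middle of the lower edge of the clip's steel jaw; it moves with the clip. The jaw is 40 mm long, over bed x = 45 to 85 mm; its lip covers bed y = 36 to 50 mm. Closed, the lip is 2 mm above the channel floor and blocks the plate; open, it rises above the 10 mm plate.
- press_bar (a point): Yellow bar to press, part of the clip: 140 (along the bed's x) x 36 x 4 mm. The point is the centre of its top face. At rest it slopes up away from the hinge by 0.4 rad, outer edge 49 mm above the table. With the clip at 0.4 rad it is level, top 25 mm above the table, over bed x = -118 to 22, y = -60 to -25 mm: level with the middle of the plate's edge.
- clip (a joint): Turn of the spring clip, rad: 0 = closed (rest), grows as the bar is pressed down, limit 0.55. A spring closes it; about 6 N on the middle of the bar hold it at 0.4. The jaw clears the plate above 0.24 (0.3 to 0.5 is good). With a fingertip on the bar at bed y = -42, 25 mm above the table, it is 0.4. Resting on the plate it reads about 0.22.
- sample: Red sample plate, loose in the channel, before the jaw: 80 (its x, roughly along the bed's x) x 50 x 10 mm, about 0.11 kg. Origin: centre of its underside. The edge to push is 40 mm behind the origin (-x), 20 to 30 mm above the table, so a fingertip 25 mm up behind its middle (bed y = 37) pushes it while the other, at the same height, holds the bar; both slide along x.
- seat (a point): Where the plate's origin lies when it is fully home against the stop in the middle of the channel, on the channel floor: x = 55, y = 37, z = 20 mm in the bed's frame; axes as the bed's.
- tape_roll: Bystander, leave alone: blue ring of tape lying flat, 90 mm across, 24 mm high; origin at its underside
- spare_plates: Bystander, leave alone: stack of green, white and orange plates, 80 x 50 x 27 mm; origin at its underside
- standoff: Bystander, leave alone: upright brass barrel, 24 mm across, 30 mm high; origin at its underside
- squeegee: Bystander, leave alone: flat blue squeegee with a grey felt edge, about 80 x 100 x 14 mm; origin at its underside
- cleaner: Bystander, leave alone: white bottle with a blue label and red cap, 60 mm across, 150 mm high; origin at its underside
- screw_cup: Bystander, leave alone: black open cup, 70 mm across, 50 mm high; origin at its underside
- brush: Bystander, leave alone: hand brush lying on the table along its own x, about 200 mm long, 42 mm wide and 20 mm high; origin on the table beneath it
Things that resemble listed ones, but are neither listed nor needed, are in the scene too. Of the things like the sample, leave any that is pink; of the rest the smaller one is meant.

How it is judged:
By the outcome, as a careful person would: the job done as asked, in the order asked, and still so for the second after the job is handed in, with the robot touching nothing.
It also fails if it takes over 38 s, if anything falls off the work surface, if the arm or the gripper's body presses on something with over 40 N, if the wrist force passes 120 N, or if a joint passes its speed limit or range.

ROBOT

A 6-joint arm with a two-finger parallel gripper is mounted at the origin on the work surface. World frame = base frame: x ahead of the robot, y to its left, z up, the work surface at z = 0. Lengths are in m, angles in rad, forces in N, time in s.
With the tool pointing down it reaches from about 0.375 to 0.975 m from the base axis. Payload 3.8 kg.
Tool frame: the origin (TCP) lies midway between the tips of the shut fingers; the grasp point (between the pads) lies 19 mm behind it; z points along the fingers, y is the direction in which the jaws open and shut (so a half turn about z gives the same grasp; the last joint's range is limited). The gripper opens to 88 mm and grips with 3 to 60 N. Pads are 18 mm wide; open, the fingers measure 123 mm over their backs; the gripper's body (75 mm by 187 mm) begins 45 mm behind the grasp point.
Start: joints at [-1.369, 0.264, 1.604, -0, 1.274, -0.037], TCP at [0.16, -0.656, 0.239] pointing down, gripper open.
Joint ranges: [-2.63, 2.63], [-0.94, 2.18], [0.31, 2.57], [-1.31, 4.45], [0, 2.66], [-2.55, 2.55]. Speed limits (rad/s): [2.57, 2.57, 3.14, 3.14, 3.14, 3.14].

INTERFACE

Orientations are given as a rotation vector (axis times angle).
In Python, from plant import robot, cams gives the robot as it stands.
- The arm moves only by the tool drive_tool, never from a script. Its argument "moves" is one flat list of numbers, 7 for each row, row after row: the shift along the tool's x, y, z in units of 30 cm (1.0 is 30 cm), then the turn, a rotation vector about the tool's x, y, z in units of 6 degrees (1.0 is 6 degrees), then the closure, from 0 (fully open) to 1 (shut). In form: [tx, ty, tz, wx, wy, wz, gripper, tx, ty, tz, wx, wy, wz, gripper, ...]. A call has 1 to 20 rows; each row shifts and turns the commanded pose from where the row before left it, along the tool's axes as they then stand; what a row does not reach is not made up. A row lasts 1/10 s, in which the tool goes at most 50 mm and 8.59 degrees, less where a joint would pass 70% of its speed; a pose out of reach is approached as far as the arm can. A call with a number of a shift or a turn outside -1 to 1 is refused whole. A call with a gripper value outside its range is refused whole. The fingers move at their own pace and stop on an object; "grip_force" is the grip in N (left out, the last holds). Time passes only in rows, so rows that do not move let the fingers close. It gives the time, the measured TCP pose, the force and the opening at its end, in the units of the state.
- robot.state(): the state, without advancing time (a new reading comes with each control period).
- cams.read_camera(name): name is "scene" or "side" or "wrist"; returns a dict with "pixels" (420x560x3 uint8, red, green, blue), "fovy" (degrees; the focal length in pixels is half the picture's height over the tangent of half this angle, whatever the lens; pixels are square), "cx", "cy" (the principal point, pixels), "camera_from_world" (4x4, takes a point from world to camera coordinates). Camera axes: x right, y down, z forward; pixel columns grow to the right and rows downward; lengths in m; the calibration is good to about 2 mm. A picture is of the moment at which its call begins. There is no depth.
- robot.close_job(): hands the job in, once; it reports no verdict.
The state is a dict: "time": time; "joint_positions": joint angles; "joint_vel": joint speeds; "joint_efforts": joint torques, N m; "tcp_pos": TCP position; "eef_rot": TCP orientation; "ft_force": force on the tool from outside, world axes, zero at the start; "torque": the same for the moment, N m; "grip_width": finger opening in m.
Only numpy, scipy, OpenCV 4.12 (cv2) and the standard library are available. Lean on these libraries where they do the work, as an engineer would, in place of code of your own. Each camera call takes 0.05 s, during which the arm holds its last target.

## Working session

There is one attempt and no reset: what is moved stays moved. The work goes in short steps, Python scripts to look and compute and a tool call to move; the robot and the scene stay as the last step left them, time stands still between calls to the robot, and variables do not carry over. Pictures are saved under pics/ and viewed, and the job is handed in when it is done.

Besides the shell and the picture viewer there is one more tool, called after "Emit:" by a JSON object that holds its "fn" and its "kwargs", one argument or row to a line. drive_tool: Moves the arm, as the interface text tells. Shifts and turns lie within -1 to 1; 1 stands for 30 cm of shift or 6 degrees of turn. Its arguments: {"type":"object","properties":{"moves":{"type":"array"},"grip_force":{"type":"number"}},"required":["moves"]}

```bash
mkdir -p pics; ls; python3 - <<'E'
from plant import robot,cams
import cv2,numpy as np
for n in ["scene","side","wrist"]:
    c=cams.read_camera(n); cv2.imwrite(f"pics/{n}0.png",c["pixels"][:,:,::-1]); print(n,c["fovy"],c["cx"],c["cy"],np.round(c["camera_from_world"],3).tolist())
print(robot.state())
E
```

```text
pics
scene 45.661755671478666 289.49548977547516 212.57779736706013 [[0.793, 0.608, 0.016, -0.455], [0.386, -0.483, -0.786, -0.182], [-0.471, 0.63, -0.618, 1.922], [0.0, 0.0, 0.0, 1.0]]
side 44.37201792036798 271.98948692368555 208.25244261910626 [[0.998, -0.061, 0.021, -0.589], [-0.013, -0.509, -0.861, 0.037], [0.063, 0.859, -0.509, 1.379], [0.0, 0.0, 0.0, 1.0]]
wrist 59.627601392842685 286.2428272633043 203.63696741535998 [[0.237, -0.972, -0.002, -0.674], [-0.927, -0.227, 0.298, -0.041], [-0.29, -0.069, -0.955, 0.391], [0.0, 0.0, 0.0, 1.0]]
{'time': 0.15, 'joint_positions': array([-1.36889952e+00,  2.64576307e-01,  1.60505134e+00,  2.48894362e-05,
        1.27371457e+00, -3.69275901e-02]), 'joint_vel': array([ 0.00059487, -0.00114187, -0.00410518, -0.00043374,  0.0018514 ,
        0.00063703]), 'joint_efforts': array([ 5.47313284e-04, -5.02846313e+01, -3.57469189e+01,  7.28749204e-02,
        2.49757979e-02, -9.25607810e-05]), 'tcp_pos': array([ 0.15955548, -0.65530256,  0.23768143]), 'eef_rot': array([-3.11748906e+00, -3.74034231e-01,  1.89076324e-04]), 'ft_force': array([ 0.26443684,  0.87809438, -0.32491453]), 'torque': array([0.01472734, 0.05448752, 0.030008  ]), 'grip_width': 0.0880075316913292}
```

View pics/scene0.png

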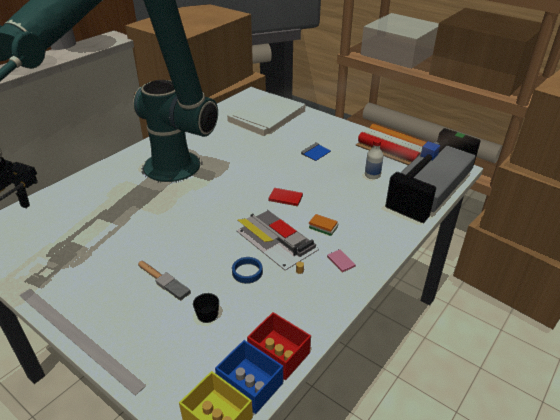

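View pics/side0.png

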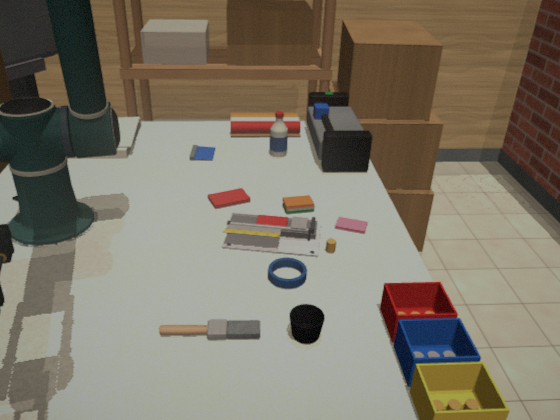

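View pics/wrist0.png

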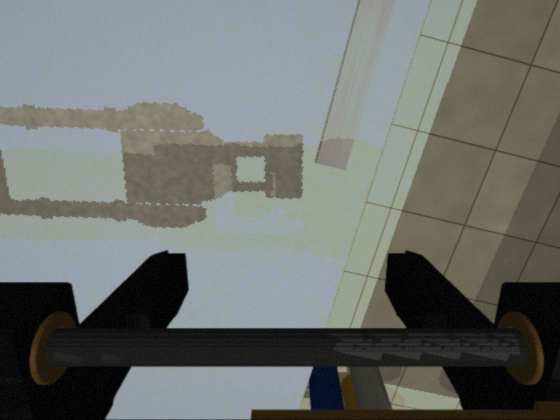

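The scene view shows the bed at about (277,235), with the red plate in the channel at about (283,229). A larger red plate lies loose at (286,197) and a pink one at (341,260). I'll enlarge the bed.

```bash
python3 - <<'E'
import cv2
a=cv2.imread("pics/scene0.png")[180:285,210:350]; cv2.imwrite("pics/sc_crop0.png",cv2.resize(a,None,fx=5.6,fy=5.6,interpolation=cv2.INTER_CUBIC))
a=cv2.imread("pics/side0.png")[180:260,205:345]; cv2.imwrite("pics/si_crop0.png",cv2.resize(a,None,fx=5.6,fy=5.6,interpolation=cv2.INTER_CUBIC))
E
```

```text
(no output)
```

View pics/sc_crop0.png

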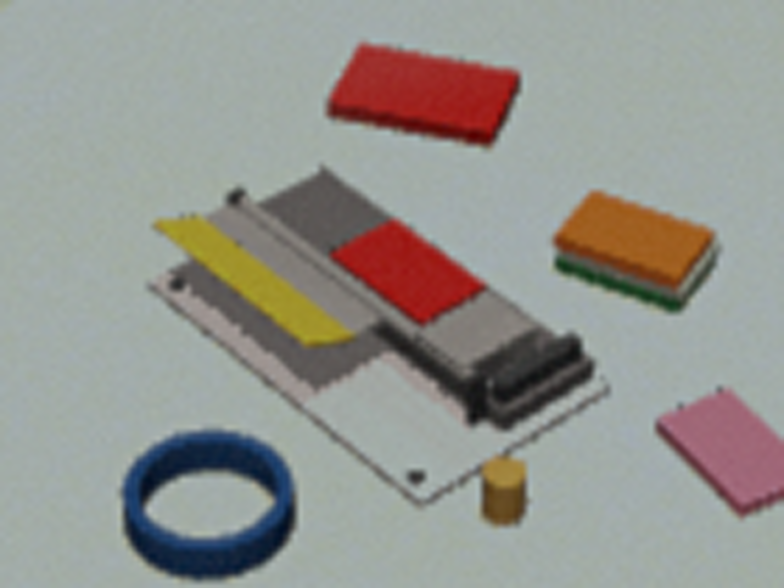

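View pics/si_crop0.png

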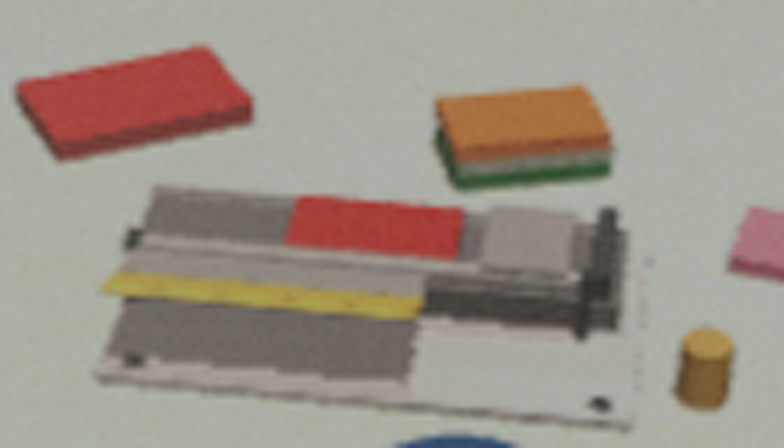

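```bash
cat > h.py <<'E'
import numpy as np,cv2,json
from scipy.optimize import least_squares
def proj(c,P):
    T=np.array(c["camera_from_world"]);P=np.atleast_2d(P);q=P@T[:3,:3].T+T[:3,3]
    f=210/np.tan(np.radians(c["fovy"])/2)
    return np.c_[c["cx"]+f*q[:,0]/q[:,2],c["cy"]+f*q[:,1]/q[:,2]]
def bw(p,Q):
    Q=np.atleast_2d(np.array(Q,float));c,s=np.cos(p[2]),np.sin(p[2])
    return np.c_[p[0]+c*Q[:,0]-s*Q[:,1],p[1]+s*Q[:,0]+c*Q[:,1],Q[:,2]]
E
cat > fit.py <<'E'
from h import *
from plant import cams
S=cams.read_camera("scene");D=cams.read_camera("side")
sc=lambda u,v:(210+(u+.5)/5.6-.5,180+(v+.5)/5.6-.5)
sd=lambda u,v:(205+(u+.5)/5.6-.5,180+(v+.5)/5.6-.5)
obs=[] # cam, bedpt(with y0 flag), px
def res(p,full=False):
    y0=p[3]
    L=[(S,(-120,y0,6),sc(150,287)),(S,(120,y0,6),sc(422,500)),(S,(120,y0+140,6),sc(608,386)),
       (D,(-120,y0,6),sd(97,376)),(D,(120,y0,6),sd(632,421)),
       (S,(-116,0,40),sc(236,190)),(D,(-116,0,40),sd(133,232)),
       (S,(-118,-58.8,49),sc(153,222)),(S,(22,-58.8,49),sc(308,341)),(D,(-118,-58.8,48),sd(102,290)),(D,(22,-58.8,48),sd(423,315))]
    r=[]
    for c,q,px in L:
        r.append(proj(c,bw(p,np.array(q)/1000))[0]-px)
    r=np.array(r); return r if full else r.ravel()
def R(p): return res(np.r_[p[:3],p[3]*100])
s=least_squares(R,[0.6,-0.1,0,-.65],loss='soft_l1');p=s.x
print(p); print(np.round(res(np.r_[p[:3],p[3]*100],True),2))
# sample
T=[(S,(-40,25,30),sc(396,219)),(S,(40,25,30),sc(486,289)),(S,(40,-25,30),sc(424,324)),(S,(-40,-25,30),sc(331,254)),
   (D,(-40,25,30),sd(296,197)),(D,(40,25,30),sd(465,207)),(D,(40,-25,30),sd(462,262)),(D,(-40,-25,30),sd(285,245))]
g=lambda q:np.array([proj(c,bw(q,np.array(a)/1000))[0]-px for c,a,px in T])
s=least_squares(lambda q:g(q).ravel(),p[:3],loss='soft_l1');q=s.x;print(q);print(np.round(g(q),2))
c_,s_=np.cos(p[2]),np.sin(p[2]);d=q[:2]-p[:2];print("sample in bed",c_*d[0]+s_*d[1],-s_*d[0]+c_*d[1],q[2]-p[2])
E
python3 fit.py
```

```text
[ 0.58720822 -0.09426301 -0.18090592 -0.65204725]
[[-1.04 -1.17]
 [-0.34  0.17]
 [ 0.02 -0.43]
 [ 0.36 -0.38]
 [ 0.94 -0.02]
 [-0.22  0.31]
 [ 0.23  0.25]
 [-0.29 -0.41]
 [ 0.22  0.22]
 [ 0.32 -0.43]
 [-0.63 -0.13]]
[ 0.5871147  -0.05563671 -0.16821719]
[[-0.54 -0.41]
 [ 0.27 -1.11]
 [-0.29 -0.46]
 [-0.51 -0.15]
 [ 0.96 -0.5 ]
 [ 0.59 -0.07]
 [-0.43  0.14]
 [ 0.42  0.85]]
sample in bed -0.007041671459144806 0.037979135100567815 0.012688729084141925
```

The bed fit is consistent to about 1 px, with the bed at (0.587, −0.094) and yaw −10.4°. The sample is at bed (−7, 38), yaw +0.7°. First I'll turn the tool +24°, then carry it to a hover behind the plate, at bed (−66, −2.5).

Emit:
{"fn": "drive_tool", "kwargs": {
  "moves": [0,0,0,0,0,1,0.25,0,0,0,0,0,1,0.25,0,0,0,0,0,1,0.25,0,0,0,0,0,1,0.25,0.047,-0.116,0.022,0,0,0,0.25,0.047,-0.116,0.022,0,0,0,0.25,0.047,-0.116,0.022,0,0,0,0.25,0.047,-0.116,0.022,0,0,0,0.25,0.047,-0.116,0.022,0,0,0,0.25,0.047,-0.116,0.022,0,0,0,0.25,0.047,-0.116,0.022,0,0,0,0.25,0.047,-0.116,0.022,0,0,0,0.25,0.047,-0.116,0.022,0,0,0,0.25,0.047,-0.116,0.022,0,0,0,0.25,0.047,-0.116,0.022,0,0,0,0.25,0.047,-0.116,0.022,0,0,0,0.25,0.047,-0.116,0.022,0,0,0,0.25,0.047,-0.116,0.022,0,0,0,0.25,0.047,-0.116,0.022,0,0,0,0.25,0.047,-0.116,0.022,0,0,0,0.25],
  "grip_force": 20
}}

```text
time: 2.25
tcp_pos: [0.482, -0.147, 0.133]
eef_rot: [3.129, -0.282, 0.001]
ft_force: [-0.1, -0.1, -0.1]
grip_width: 0.0662
```

Emit:
{"fn": "drive_tool", "kwargs": {
  "moves": [0.047,-0.116,0.022,0,0,0,0.25,0.047,-0.116,0.022,0,0,0,0.25,0,0,0,0,0,0,0.25,0,0,0,0,0,0,0.25]
}}

```text
time: 2.65
tcp_pos: [0.5214, -0.0845, 0.1196]
eef_rot: [3.129, -0.279, -0.001]
ft_force: [0.2, 0.1, -0.6]
grip_width: 0.0661
```

```bash
cat > st.py <<'E'
from h import *
from plant import robot,cams
import sys
from scipy.spatial.transform import Rotation as Ro
B=np.array([0.5872,-0.0943]);yaw=-0.181
s=robot.state();R=Ro.from_rotvec(s["eef_rot"]).as_matrix()
d=s["tcp_pos"][:2]-B
print("t",s["time"],"bed",np.round([np.cos(yaw)*d[0]+np.sin(yaw)*d[1],-np.sin(yaw)*d[0]+np.cos(yaw)*d[1],s["tcp_pos"][2]],4),"yaw",np.arctan2(R[1,0],R[0,0]),"tilt",np.round(R[:,2],3),"F",np.round(s["ft_force"],2),"w",s["grip_width"])
if len(sys.argv)>1:
  for n in ["scene","side","wrist"]:
    c=cams.read_camera(n); im=c["pixels"][:,:,::-1]
    if n!="wrist":
        u,v=proj(c,bw([*B,yaw],[-.02,0,.04]))[0].astype(int); im=cv2.resize(im[v-60:v+45,u-70:u+70],None,fx=5.6,fy=5.6,interpolation=cv2.INTER_CUBIC)
    cv2.imwrite(f"pics/{n}_{sys.argv[1]}.png",im)
E
python3 st.py a
```

```text
t 2.65 bed [-0.0665 -0.0022  0.1196] yaw -0.1777899774964041 tilt [-0.001 -0.    -1.   ] F [ 0.22  0.07 -0.62] w 0.06606917699166702
```

View pics/wrist_a.png

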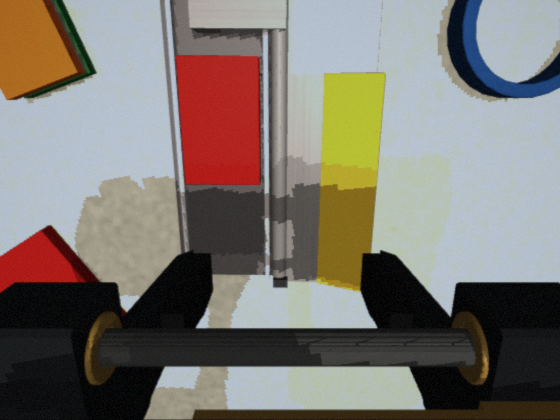

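View pics/scene_a.png

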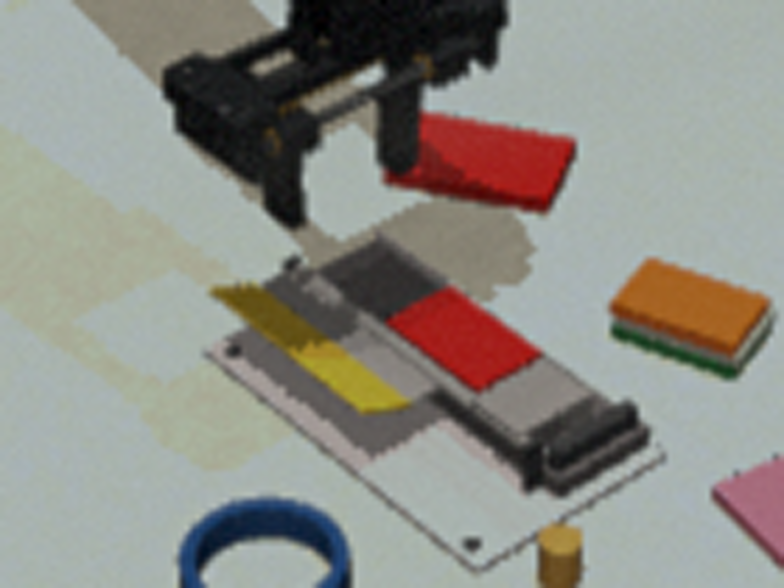

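The wrist view shows the plate's rear edge running from (185,186) to (261,185), the yellow bar on the right, and the fingers straddling the hinge. I'll back-project these as a cross-check.

```bash
python3 - <<'E'
from h import *
from plant import cams
c=cams.read_camera("wrist");T=np.array(c["camera_from_world"]);f=210/np.tan(np.radians(c["fovy"])/2)
B=np.array([0.5872,-0.0943]);yaw=-.181
for n,(u,v),z in [("plate rl",(185,186),.03),("plate rr",(261,185),.03),("plate fl",(176,56),.03),("plate fr",(259,56),.03),("bar near out",(361,291),.049),("bar far out",(385,73),.049),("post",(280,279),.04)]:
    d=T[:3,:3].T@np.array([(u-c["cx"])/f,(v-c["cy"])/f,1]);o=-T[:3,:3].T@T[:3,3]
    P=o+d*(z-o[2])/d[2];e=P[:2]-B
    print(n,np.round(1000*np.array([np.cos(yaw)*e[0]+np.sin(yaw)*e[1],-np.sin(yaw)*e[0]+np.cos(yaw)*e[1]]),1))
# fingertip inner faces on wrist image: tips
print(proj(c,bw([*B,yaw],[[-.0665,.0308,.12],[-.0665,-.0352,.12]])))
E
```

```text
plate rl [-51.   63.9]
plate rr [-50.3  13.2]
plate fl [29.7 62.7]
plate fr [29.8 12.8]
bar near out [-118.9  -54. ]
bar far out [ 19.4 -59. ]
post [-114.9    0.7]
[[209.00396085 270.72617607]
 [357.20467218 270.73156499]]
```

Wrist and fixed cameras agree within about 3 mm. The plate's rear edge is at x≈−50 and the tip front at about −57, so I'll back off 4 mm and descend.

Emit:
{"fn": "drive_tool", "kwargs": {
  "moves": [-0.0067,0,0.03,0,0,0,0.25,-0.0066,0,0.04,0,0,0,0.25,0,0,0.04,0,0,0,0.25,0,0,0.04,0,0,0,0.25,0,0,0.04,0,0,0,0.25,0,0,0.03,0,0,0,0.25,0,0,0.02,0,0,0,0.25,0,0,0.02,0,0,0,0.25,0,0,0.02,0,0,0,0.25,0,0,0.02,0,0,0,0.25,0,0,0.015,0,0,0,0.25,0,0,0,0,0,0,0.25,0,0,0,0,0,0,0.25]
}}

```text
time: 4.15
tcp_pos: [0.5181, -0.0839, 0.0259]
eef_rot: [-3.128, 0.283, -0.001]
ft_force: [-2.0, 1.6, 5.5]
grip_width: 0.0659
```

```bash
python3 st.py b
```

```text
t 4.15 bed [-0.0699 -0.0022  0.0259] yaw -0.18029494996165948 tilt [ 0.001  0.001 -1.   ] F [-1.97  1.59  5.5 ] w 0.06589244648014964
```

View pics/side_b.png

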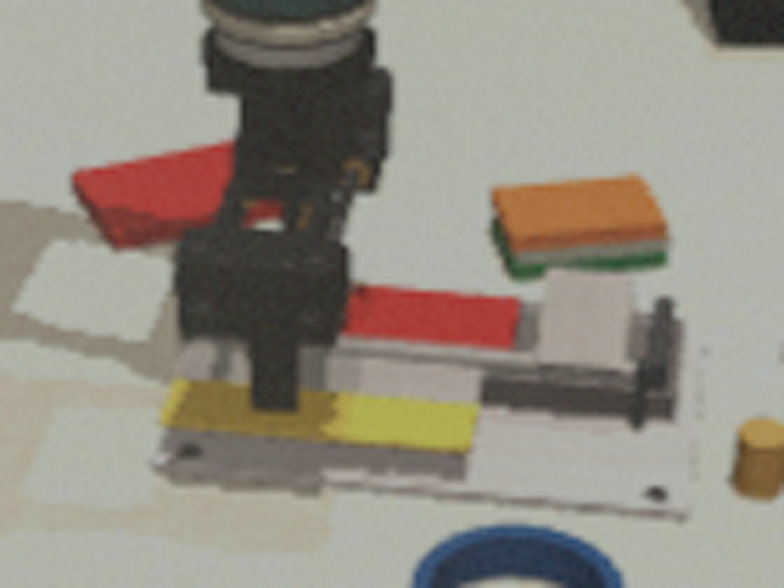

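View pics/scene_b.png

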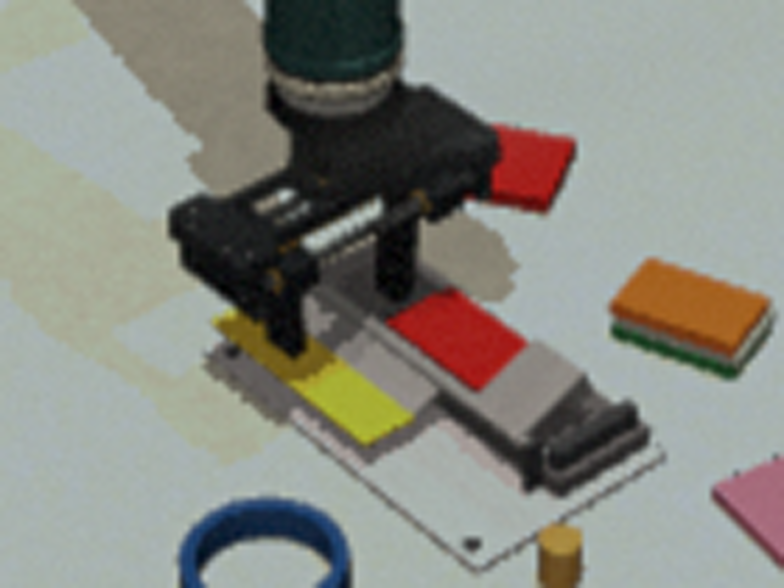

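View pics/wrist_b.png

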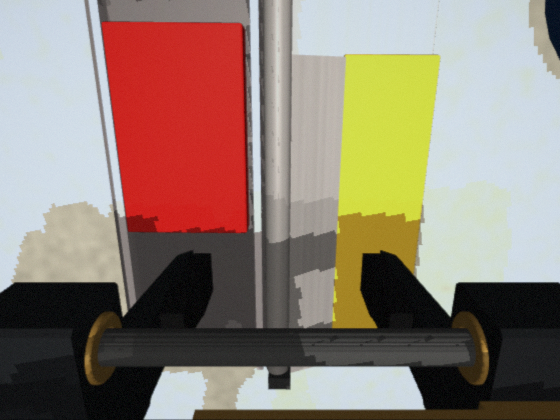

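The jaw is up, the bar is level under one fingertip with about 5.5 N on it, and the other tip is behind the plate. Now I'll push, checking before the end.

Emit:
{"fn": "drive_tool", "kwargs": {
  "moves": [0.01,0,0.003,0,0,0,0.25,0.015,0,0,0,0,0,0.25,0.015,0,0,0,0,0,0.25,0.015,0,0,0,0,0,0.25,0.015,0,0,0,0,0,0.25,0.015,0,0,0,0,0,0.25,0.015,0,0,0,0,0,0.25,0.015,0,0,0,0,0,0.25,0.015,0,0,0,0,0,0.25,0.015,0,0,0,0,0,0.25,0.015,0,0,0,0,0,0.25,0.015,0,0,0,0,0,0.25,0.015,0,0,0,0,0,0.25,0.015,0,0,0,0,0,0.25]
}}

```text
time: 5.7
tcp_pos: [0.5769, -0.0951, 0.0246]
eef_rot: [-3.129, 0.283, 0.005]
ft_force: [-5.8, 0.8, 6.9]
grip_width: 0.0659
```

```bash
python3 st.py c
```

```text
t 5.7 bed [-0.01   -0.0027  0.0246] yaw -0.1802006159562447 tilt [-0.003  0.    -1.   ] F [-5.84  0.81  6.87] w 0.06590764679821776
```

View pics/wrist_c.png

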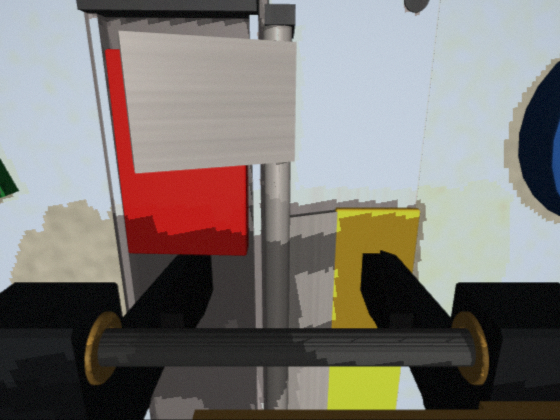

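View pics/scene_c.png

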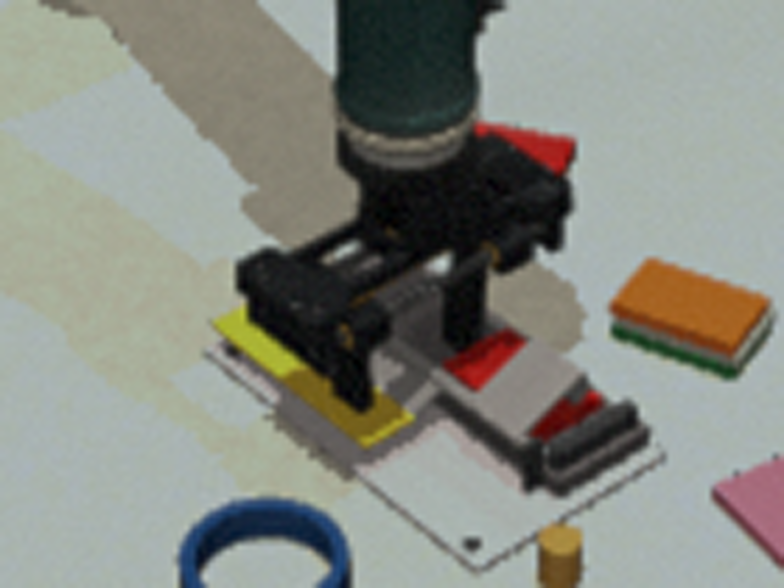

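The plate passes under the open jaw. The wrist view shows about 35 px, or 14 mm, left to the stop, against 16 mm expected. I'll go on more slowly.

Emit:
{"fn": "drive_tool", "kwargs": {
  "moves": [0.01,0,0,0,0,0,0.25,0.01,0,0,0,0,0,0.25,0.01,0,0,0,0,0,0.25,0.01,0,0,0,0,0,0.25,0.004,0,0,0,0,0,0.25,0,0,0,0,0,0,0.25]
}}

```text
time: 6.45
tcp_pos: [0.5894, -0.0974, 0.0246]
eef_rot: [-3.129, 0.282, 0.006]
ft_force: [-6.6, 1.4, 7.7]
grip_width: 0.0662
```

Emit:
{"fn": "drive_tool", "kwargs": {
  "moves": [0.004,0,0,0,0,0,0.25,0.003,0,0,0,0,0,0.25,0,0,0,0,0,0,0.25]
}}

```text
time: 6.75
tcp_pos: [0.5896, -0.0974, 0.0243]
eef_rot: [-3.128, 0.282, 0.012]
ft_force: [-10.6, 1.2, 11.5]
grip_width: 0.066
```

```bash
python3 st.py d
```

```text
t 6.75 bed [ 0.0029 -0.0026  0.0243] yaw -0.17953126383279663 tilt [-0.008  0.001 -1.   ] F [-10.63   1.25  11.48] w 0.06603363283033613
```

View pics/wrist_d.png

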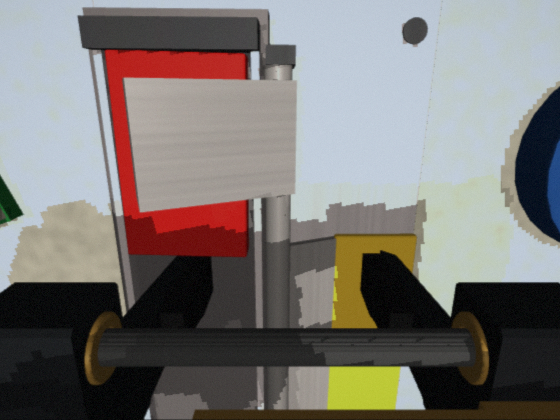

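Emit:
{"fn": "drive_tool", "kwargs": {
  "moves": [0.005,0,0,0,0,0,0.25,0.005,0,0,0,0,0,0.25,0,0,0,0,0,0,0.25,0,0,0,0,0,0,0.25]
}}

```text
time: 7.3
tcp_pos: [0.59, -0.0974, 0.024]
eef_rot: [-3.128, 0.28, 0.021]
ft_force: [-17.2, 2.1, 18.0]
grip_width: 0.0659
```

```bash
python3 st.py e; python3 - <<'E'
import cv2
a=cv2.imread("pics/wrist_e.png")[0:270,70:310];cv2.imwrite("pics/wrist_e2.png",cv2.resize(a,None,fx=2.2,fy=2.2))
E
```

```text
t 7.3 bed [ 0.0033 -0.0026  0.024 ] yaw -0.17846680936139628 tilt [-0.013  0.002 -1.   ] F [-17.25   2.09  17.99] w 0.0658506793511965
```

View pics/wrist_e2.png

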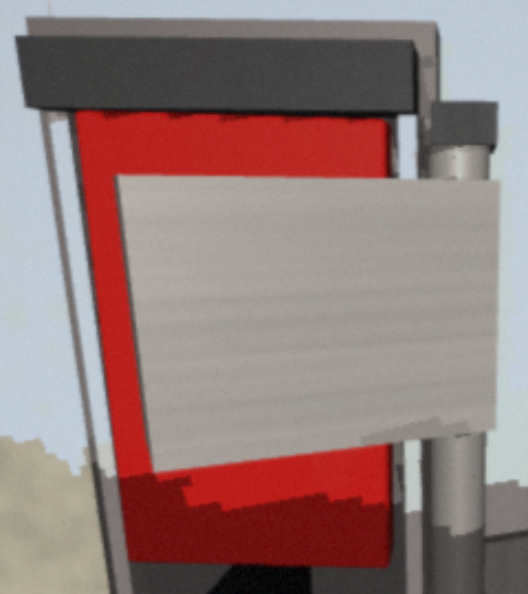

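View pics/scene_e.png

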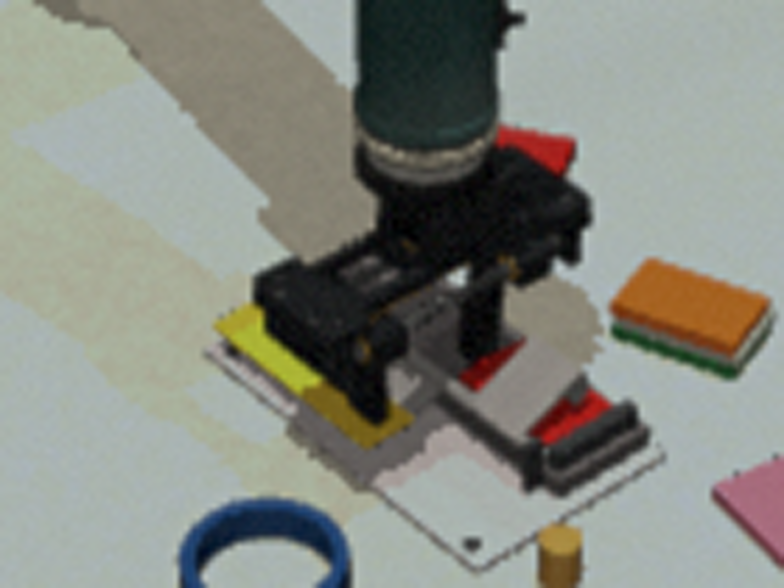

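The push force rose from 7 N to 17 N with no travel, and the plate's front edge meets the stop squarely, so it is home. I'll back the pushing tip off with the bar still held, then rise.

Emit:
{"fn": "drive_tool", "kwargs": {
  "moves": [-0.012,0,0,0,0,0,0.25,-0.012,0,0,0,0,0,0.25,-0.012,0,0,0,0,0,0.25,0,0,0,0,0,0,0.25]
}}

```text
time: 7.85
tcp_pos: [0.5884, -0.0974, 0.0265]
eef_rot: [3.128, -0.281, 0.011]
ft_force: [1.8, -0.5, 5.1]
grip_width: 0.0662
```

```bash
python3 st.py f
```

```text
t 7.85 bed [ 0.0018 -0.0029  0.0265] yaw -0.1793998772725695 tilt [ 0.007 -0.002 -1.   ] F [ 1.84 -0.5   5.1 ] w 0.06618213836682084
```

View pics/wrist_f.png

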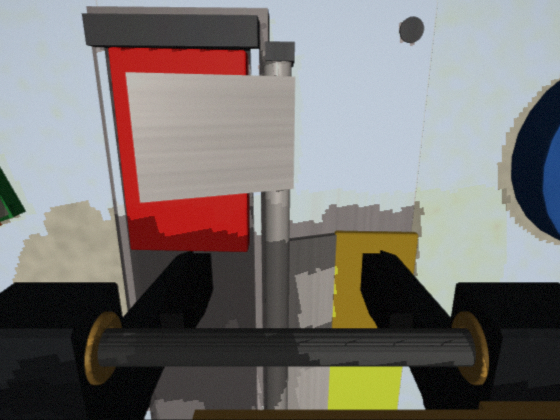

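Plate still at the stop and tip unloaded. I'll move back a few more millimetres, then rise slowly so the clip comes down onto the plate.

Emit:
{"fn": "drive_tool", "kwargs": {
  "moves": [-0.01,0,0,0,0,0,0.25,-0.005,0,0,0,0,0,0.25,0,0,-0.01,0,0,0,0.25,0,0,-0.01,0,0,0,0.25,0,0,-0.01,0,0,0,0.25,0,0,-0.01,0,0,0,0.25,0,0,-0.01,0,0,0,0.25,0,0,-0.02,0,0,0,0.25,0,0,-0.03,0,0,0,0.25,0,0,-0.05,0,0,0,0.25,0,0,-0.08,0,0,0,0.25,0,0,-0.08,0,0,0,0.25,-0.05,0,-0.08,0,0,0,0.25,-0.1,0,-0.08,0,0,0,0.25,-0.1,0,0,0,0,0,0.25,0,0,0,0,0,0,0.25]
}}

```text
time: 9.6
tcp_pos: [0.5048, -0.0819, 0.1672]
eef_rot: [-3.129, 0.282, -0.0]
ft_force: [0.2, 0.1, 0.4]
grip_width: 0.0662
```

```bash
python3 st.py g
```

```text
t 9.6 bed [-0.0833 -0.0026  0.1672] yaw -0.17999862272838232 tilt [ 0. -0. -1.] F [0.23 0.12 0.39] w 0.066207144851545
```

View pics/wrist_g.png

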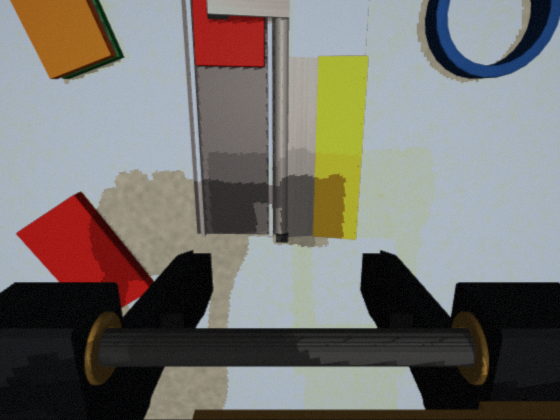

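View pics/side_g.png

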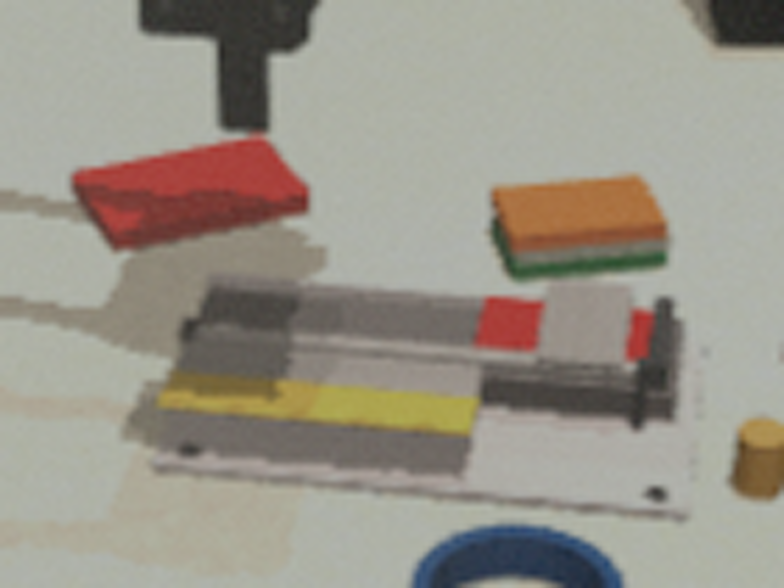

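View pics/scene_g.png

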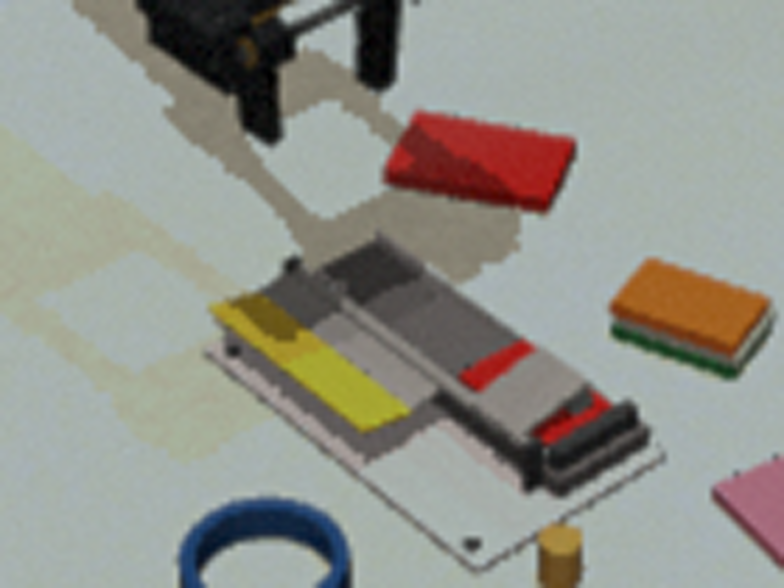

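The clip is down on the plate and the tool is clear. Last check: the plate's rear edge position relative to bed features in the wrist view.

```bash
python3 - <<'E'
from h import *
from plant import cams
c=cams.read_camera("wrist");T=np.array(c["camera_from_world"]);f=210/np.tan(np.radians(c["fovy"])/2)
B=np.array([0.5872,-0.0943]);yaw=-.181
for n,(u,v),z in [("plate rl",(196,66),.03),("plate rr",(264,67.5),.03),("channel end (-120)",(225,235),.02),("post -116",(281,238),.04),("bar far out (22,~-60)",(367,56),.036),("bar near out(-118)",(356,240),.036)]:
    d=T[:3,:3].T@np.array([(u-c["cx"])/f,(v-c["cy"])/f,1]);o=-T[:3,:3].T@T[:3,3]
    P=o+d*(z-o[2])/d[2];e=P[:2]-B
    print(n,np.round(1000*np.array([np.cos(yaw)*e[0]+np.sin(yaw)*e[1],-np.sin(yaw)*e[0]+np.cos(yaw)*e[1]]),1))
S=cv2.imread("pics/scene0.png")[:,:,::-1].astype(int)
n=cams.read_camera("scene")["pixels"]; cv2.imwrite("pics/scene_end.png",n[:,:,::-1])
E
```

```text
plate rl [13.4 62.9]
plate rr [12.5 13.6]
channel end (-120) [-122.4   50. ]
post -116 [-116.8    1.5]
bar far out (22,~-60) [ 19.9 -59.4]
bar near out(-118) [-120.2  -59.7]
```

View pics/scene_end.png

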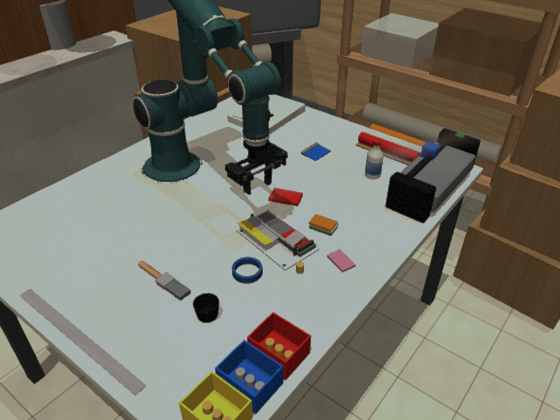

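The bed features read 2.2 mm low in x. With that offset the plate's rear edge is at 15.2 mm, against 15 when home. The bystanders haven't moved, so I'll hand in.

```bash
python3 -c "
from plant import robot
print(robot.close_job())"
```

```text
the job is handed in; nothing more can be done
None
```

The red plate is loaded. One fingertip held the yellow bar down at about 0.4 rad (5.5–7 N on the tool, jaw visibly open). The other pushed the plate along the channel, under the jaw, to the end stop. I then backed the pushing tip off with the bar still held, let the clip down onto the plate, and moved clear. The job was handed in at about 10 s.

**Plate home:** At the stop the push force rose from about 7 N to 17 N with almost no travel. The rear edge afterwards measured at bed x ≈ 13 mm. The known bed features read about 2 mm low in the same view, so corrected it is about 15 mm, which is the home position.

**Disagreement:** My first camera fit of the bed was 2–3 mm off along x compared with the wrist view. The plate therefore met the stop with the tool at x ≈ 3 mm instead of the 6 mm I expected.

**Final state:** The clip rests on the plate, the force on the tool is about zero, and by eye in the last scene picture nothing else on the table has moved.

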